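# Clamp the test coil and hold its core half drawn

## Task

The coil standing in the test jig is loaded with its steel core pushed right home. Swing the jig's hold-down clamp fully down onto the coil, then take the core by its black grip and draw it straight up until the groove turned round the rod just shows above the coil's top flange, a few millimetres clear of it. Finish while still holding the core there for the meter reading, not wedged askew in the bore: the coil stays seated in its nest under the closed clamp, and everything else on the bench is left where it is.

Things in the scene. Friction and masses are not known exactly. Their poses are not given: they have to be found in the camera images.
- jig: coil test jig, fixed: cream case 190 x 130 x 25 mm, grey top. Origin on the bench under its middle, on the axis of the nest and of the coil's bore; z up, x towards the hinge side, -x towards the clamp's handle. Black nest rails (9 mm) hold the coil's lower flange. Two aluminium pillars at x = +48..+62 mm carry the clamp's hinge and rise to 112 mm above the bench.
- clamp (a joint): angle of the hold-down clamp: 0 = level on the coil's top flange (closed, it stops there), positive = swung up, at most 1.2. Stiff hinge: it stays at any angle and takes about 8 N across the handle to move. A frame of two 7 mm steel bars, axes 24 mm either side of the bore's axis, so core and grip pass freely between; closed, their upper sides lie 7 mm above the flange, 7 mm below the grip.
- clamp_hinge (a point): point on the clamp's hinge axis, fixed to the jig: 55 mm along the jig's x from its origin and 108.8 mm above the bench; the axis runs along the jig's y.
- clamp_handle (a point): middle of the clamp's handle, a black round bar 14 mm in diameter and 64 mm long parallel to the jig's y, 120 mm from the hinge axis. With the clamp closed it is level with the hinge, 65 mm from the bore's axis on the jig's -x side; at angle a it is 120*cos(a) mm from the hinge towards the jig's -x and 120*sin(a) mm higher.
- coil: the loose coil in the jig's nest, 0.4 kg: tan bobbin with square flanges 64 x 64 x 5 mm, copper wire between them, 80 mm tall, a round bore 19 mm in diameter right through along z. Origin at the centre of its underside, which rests 25 mm above the bench; its axes are those of the jig.
- coil_mouth (a point): centre of the bore's upper mouth, in the plane of the coil's top flange, 80 mm above the coil's origin.
- core: the loose core in the coil's bore: steel rod 18 mm in diameter, 94 mm long (1 mm play in the bore), a round black plastic grip on top, 26 mm in diameter, 38 mm tall, 94 to 132 mm above the origin. About 0.22 kg. Origin at the rod's lower end, z up along the rod. At the start it stands on the jig's floor 25 mm above the bench; 14 mm of rod and the grip stand above the coil.
- core_grip (a point): point on the core's axis in the grip, 115 mm above the core's origin (2 mm above the grip's middle), a good height to grasp.
- core_groove (a point): middle of the dark groove, 4 mm wide, turned round the rod 46 mm above the core's origin: at the start it is hidden in the bore, 34 mm below the coil's top flange.
- rack: bystander, fixed: wooden block 60 x 120 x 40 mm with two holes holding the spare cores. Origin at the centre of its underside.
- brass_core: bystander: spare core with a brass rod, same shape, standing in the rack. Origin at its lower end.
- alu_core: bystander: spare core with an aluminium rod, same shape, standing in the rack. Origin at its lower end.
- short_coil: bystander: shorter coil without a core, 56 x 56 x 46 mm, standing on the bench. Origin at the centre of its underside.
- meter: bystander: hand-held multimeter lying on its back, 170 x 82 x 42 mm. Origin at the centre of its underside.
- driver: bystander: screwdriver 160 mm long lying on the bench.
- module: bystander: white plug-in module 57 x 57 x 24 mm with a small black knob. Origin at the centre of its underside.
Things that resemble listed ones, but are neither listed nor needed, are in the scene too. What is shaped like the core but pink is not meant.

How it is judged (in metres and radians):
On the way:
1. the clamp is swung fully down on the coil while the core is still home (value of joint clamp below 0.06 rad and z of core in the frame of jig below 0.032 m), for 0.2 s.
At the end, for the whole second after the job is handed in: The fingers hold the core still in the bore, parallel to it and not wedged (under 20 N on the coil), its groove's middle 0 to 13 mm above the coil's top flange, the rod off the jig's floor; clamp closed (under 0.06 rad), coil in its nest (lifted under 4 mm, shifted under 5 mm) (z of core_groove in the frame of coil_mouth between 0 and 0.013 m and horizontal distance between core_groove and coil_mouth below 0.003 m and angle between the z axis of core and the z axis of coil, either way round below 0.05 rad and contact force between the fingers and core above 5 N and contact force between core and jig below 0.3 N and linear speed of core below 0.01 m/s and value of joint clamp below 0.06 rad and z of coil in the frame of jig below 0.029 m and horizontal distance between coil and jig below 0.005 m and contact force between core and coil below 20 N); the arm keeps its last pose, push and grip.
It fails at once if the coil is pulled up out of its nest (more than 8 mm) (z of coil in the frame of jig above 0.033 m).
It fails at once if the core is drawn right out of the coil (z of core in the frame of coil above 0.075 m).
It fails at once if a bystander is disturbed (moved more than 25 mm) (distance of any of brass_core, alu_core, short_coil, meter, driver, module from where it was at the start of the episode above 0.025 m).
It also fails if it takes over 48 s, if anything falls off the work surface, if the arm or the gripper's body presses on something with over 40 N, if the wrist force passes 120 N, or if a joint passes its speed limit or range.

## Robot

A 6-joint arm with a two-finger parallel gripper is mounted at the origin on the work surface. World frame = base frame: x ahead of the robot, y to its left, z up, the work surface at z = 0. Lengths are in m, angles in degrees, forces in N, time in s.
With the tool pointing down it reaches from about 0.375 to 0.9 m from the base axis. Payload 3.1 kg.
Tool frame: the origin (TCP) lies at the very end of the fingers, on their centre line; the grasp point (between the pads) lies 19 mm behind it; z points along the fingers, y is the direction in which the jaws open and shut (so a half turn about z gives the same grasp; the last joint's range is limited). The gripper opens to 87 mm and grips with 3 to 60 N. Pads are 19 mm wide; open, the fingers measure 117 mm over their backs; the gripper's body (75 mm by 190 mm) begins 51 mm behind the grasp point.
Start: joints at [-10.227, 30.224, 82.088, -0, 67.689, -10.227], TCP at [0.625, 0, 0.223] pointing down, gripper open.
Joint ranges: [-176.69, 176.69], [-43.24, 126.21], [12.49, 139.97], [-82, 262], [0, 151.66], [-163.58, 163.58]. Speed limits (degrees/s): [159.86, 159.86, 180, 180, 180, 180].

## Interface

Orientations are given as a 3x3 rotation matrix whose columns are the frame's x, y, z axes.
In Python, from rig import readout, capture, camera_model, bot, spot_in, regions_of gives the robot as it stands.
- The arm moves only by the tool send_rows, never from a script. Its argument "moves" is a list that holds one entry, the list of rows, each a list of 7 numbers: the turn, a rotation vector about the tool's x, y, z in degrees, then the shift along the tool's x, y, z in cm, then the opening, from -1 (shut) to 1 (fully open). A call has exactly 5 rows; each row shifts and turns the commanded pose from where the row before left it, along the tool's axes as they then stand; what a row does not reach is not made up. A row lasts 1/10 s, in which the tool goes at most 50 mm and 8.59 degrees, less where a joint would pass 70% of its speed; a pose out of reach is approached as far as the arm can. A call with a gripper value outside its range is refused whole. The fingers move at their own pace and stop on an object; the grip force is fixed at half the most. Time passes only in rows, so rows that do not move let the fingers close, or fill a call up. It gives the time, the measured TCP pose, the force and the opening at its end, in the units of the state.
- readout.read_state(): the state, without advancing time (a new reading comes with each control period).
- capture(name): name is "scene" or "side" or "wrist"; returns the picture (480x640x3 uint8, blue, green, red); there is no depth.
- camera_model(name): a dict with "camera_matrix" (3x3 intrinsics, pixels), "pose" (4x4, takes a point from camera to world coordinates). Camera axes: x right, y up, looking along -z (the intrinsics and any distortion apply to the point x, -y, -z); pixel columns grow to the right and rows downward; lengths in m; the calibration is good to about 2 mm. A picture is of the moment at which its call begins: read the wrist's pose just before it. camera_model takes no time and is no camera call; for the wrist camera it gives the pose at the moment of the call.
- bot.hand_in(): hands the job in, once; it reports no verdict.
Trained networks look in the newest picture that a camera, given by its name, has taken for a name from the list of things; names that differ only in an ending like _2 or _b are one class to them, and where a whole thing is asked for, a point or a joint stands for the part that bears it (a point fixed in the world has none). Each returns a list of dicts, best first, with "p" (0 to 1); they miss things now and then, are a little off and sometimes report something else, mostly with a low value. They report only what shows in the picture. A call takes as long as a camera call. They do not tell look-alikes from the thing itself.
- spot_in(camera, thing): "location" ([x, y, z] in m, in world coordinates, good to about 4 mm: the middle of the surface that is visible of it).
- regions_of(camera, thing): "mask" (480x640 bool, what is visible of it).
The state is a dict: "time_s": time; "joint_positions": joint angles; "qvel": joint speeds; "tau": joint torques, N m; "position": TCP position; "tcp_rot": TCP orientation; "force": force on the tool from outside, world axes, zero at the start; "moment": the same for the moment, N m; "opening": opening from 0.0 (shut) to 1.0 (fully open).
Only numpy, scipy, OpenCV 4.12 (cv2) and the standard library are available. Lean on these libraries where they do the work, as an engineer would, in place of code of your own. Each camera call takes 0.05 s, during which the arm holds its last target. There are 200 camera calls.

## Working session

There is one attempt and no reset: what is moved stays moved. The work goes in short steps, Python scripts to look and compute and a tool call to move; the robot and the scene stay as the last step left them, time stands still between calls to the robot, and variables do not carry over. Pictures are saved under pics/ and viewed, about 8 in all and at most 12, crops included, and the job is handed in when it is done.

Besides the shell and the picture viewer there is one more tool, called after ">>>" in YAML: its name, and indented under it one key for each argument. send_rows: Moves the arm, as the interface text tells. Its arguments: {"type":"object","properties":{"moves":{"type":"array","items":{"type":"array","items":{"type":"array","items":{"type":"number"}}}}},"required":["moves"]}

```bash
ls; mkdir -p pics
python3 - <<'E'
from rig import *
import cv2,numpy as np
print(readout.read_state())
for c in ["scene","side"]:
    im=capture(c); cv2.imwrite(f"pics/{c}0.png",im)
    print(c,camera_model(c)["pose"].round(3).tolist() if hasattr(camera_model(c)["pose"],'round') else camera_model(c)["pose"])
    for t in ["jig","clamp_handle","coil","core","core_grip","coil_mouth"]:
        print(c,t,[(round(d["p"],2),np.round(d["location"],3).tolist()) for d in spot_in(c,t)[:4]])
E
```

```text
pics
{'time_s': 0.0, 'joint_positions': array([-1.02264863e+01,  3.02784310e+01,  8.21561770e+01, -4.10724568e-04,
        6.76867514e+01, -1.02255390e+01]), 'qvel': array([-0.10760038,  0.03282182, -0.00607213, -0.08846681,  0.05841958,
        0.01334801]), 'tau': array([-5.45745443e-04, -4.40045428e+01, -1.76593530e+01,  6.32597599e-02,
        5.83207863e-02, -1.53719384e-04]), 'position': array([6.24281721e-01, 1.65825838e-04, 2.21578508e-01]), 'tcp_rot': array([[ 1.41911726e-05,  9.99997825e-01, -2.08564721e-03],
       [ 9.99999932e-01, -1.34205045e-05,  3.69523813e-04],
       [ 3.69495019e-04, -2.08565232e-03, -9.99997757e-01]]), 'force': array([ 0.54938761,  0.63281911, -0.05204747]), 'moment': array([ 0.00989325, -0.05563522, -0.03178204]), 'opening': 0.993855718201823}
scene [[0.513, -0.633, 0.58, 0.941], [0.858, 0.367, -0.358, -0.215], [0.014, 0.682, 0.731, 0.606], [0.0, 0.0, 0.0, 1.0]]
scene jig [(0.86, [0.58, -0.128, 0.024]), (0.17, [0.691, -0.149, 0.022])]
scene clamp_handle [(0.59, [0.547, -0.112, 0.169]), (0.15, [0.55, 0.006, 0.041])]
scene coil [(0.68, [0.544, -0.1
[... 409 characters left out ...]
[0.683, 0.517, -0.515, 0.103], [-0.73, 0.487, -0.479, -0.385], [0.003, 0.703, 0.711, 0.74], [0.0, 0.0, 0.0, 1.0]]
side jig [(0.68, [0.672, -0.152, 0.024]), (0.57, [0.494, -0.135, 0.024]), (0.41, [0.523, -0.12, 0.148])]
side clamp_handle [(0.9, [0.526, -0.115, 0.211])]
side coil [(0.83, [0.513, -0.128, 0.107]), (0.73, [0.562, -0.297, 0.044])]
side core [(0.89, [0.448, -0.27, 0.107]), (0.83, [0.353, -0.128, 0.106]), (0.81, [0.305, -0.196, 0.11]), (0.72, [0.521, -0.119, 0.15])]
side core_grip [(0.97, [0.443, -0.264, 0.11]), (0.89, [0.352, -0.128, 0.102]), (0.83, [0.305, -0.193, 0.111]), (0.61, [0.522, -0.126, 0.147])]
side coil_mouth [(0.6, [0.508, -0.13, 0.104]), (0.48, [0.422, 0.064, 0.037])]
```

View pics/scene0.png

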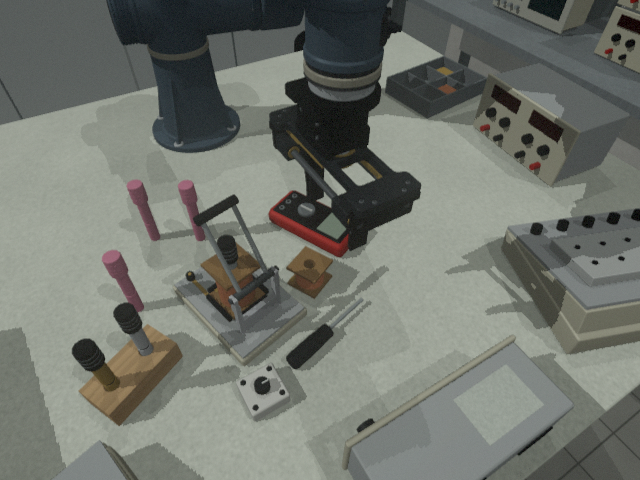

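View pics/side0.png

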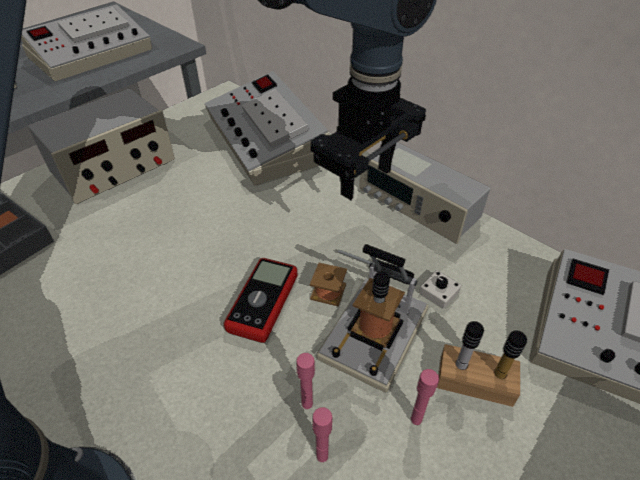

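```bash
cat > h.py <<'E'
from rig import *
import cv2,numpy as np
def ray(cam,px,m=None):
    m=m or camera_model(cam); K=np.array(m["camera_matrix"]);P=np.array(m["pose"]);d=m.get("distortion")
    u=cv2.undistortPoints(np.array([[px]],float),K,None if d is None else np.array(d))[0,0]
    return P[:3,3],P[:3,:3]@np.array([u[0],-u[1],-1.])
def atz(cam,px,z,m=None):
    o,d=ray(cam,px,m); return o+d*(z-o[2])/d[2]
def tri(obs):
    A=np.zeros((3,3));b=np.zeros(3)
    for c,p in obs:
        o,d=ray(c,p);d=d/np.linalg.norm(d);M=np.eye(3)-np.outer(d,d);A+=M;b+=M@o
    x=np.linalg.solve(A,b); return x
def proj(cam,X,m=None):
    m=m or camera_model(cam);K=np.array(m["camera_matrix"]);P=np.array(m["pose"])
    c=P[:3,:3].T@(np.array(X)-P[:3,3]);q=K@[c[0],-c[1],-c[2]];return q[:2]/q[2]
E
python3 - <<'E'
from h import *
print(camera_model("scene").keys())
for c,corn in (("scene",[(177,290),(240,358),(306,312)]),("side",[(318,353),(387,384),(430,305)])):
    for p in corn: print(c,p,atz(c,p,0.025).round(3))
print("handle",tri([("scene",(217,209)),("side",(384,255))]))
a=cv2.imread("pics/scene0.png")[180:370,165:315];b=cv2.imread("pics/side0.png")[235:395,305:440]
f=lambda i:cv2.resize(i,(390,500),interpolation=cv2.INTER_CUBIC)
cv2.imwrite("pics/c.png",np.hstack([f(a),f(b)]))
E
```

```text
dict_keys(['camera_matrix', 'pose'])
scene (177, 290) [ 0.47  -0.199  0.025]
scene (240, 358) [ 0.632 -0.159  0.025]
scene (306, 312) [ 0.612 -0.039  0.025]
side (318, 353) [ 0.422 -0.081  0.025]
side (387, 384) [ 0.456 -0.199  0.025]
side (430, 305) [ 0.632 -0.161  0.025]
handle [ 0.52306635 -0.1187461   0.2122116 ]
```

View pics/c.png

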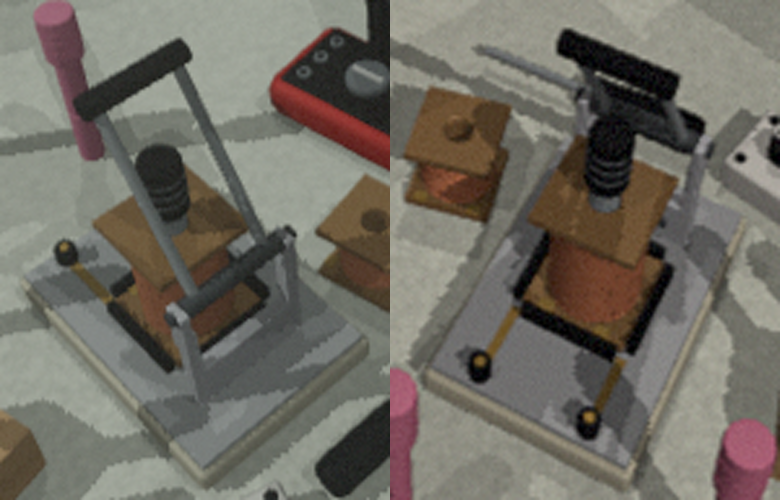

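```bash
cat > fit.py <<'E'
from h import *
from scipy.optimize import least_squares
S=lambda x,y:(165+x/2.6,180+y/2.632)
D=lambda x,y:(305+(x-390)/2.889,235+y/3.125)
T=lambda x,y,z:(lambda a:(x,y,z))
f=.032;H=lambda s:(lambda a:(.055-.12*np.cos(a),s*.032,.1088+.12*np.sin(a)))
# jig: +x hinge. corners
obs=[("scene",S(25,275),T(-.095,-.065,.025)),("scene",S(205,470),T(.095,-.065,.025)),("scene",S(367,340),T(.095,.065,.025)),
("side",D(425,372),T(-.095,.065,.025)),("side",D(632,472),T(-.095,-.065,.025)),("side",D(743,218),T(.095,-.065,.025)),
("scene",S(93,218),T(-f,-f,.105)),("scene",S(155,285),T(f,-f,.105)),("scene",S(247,228),T(f,f,.105)),("scene",S(180,168),T(-f,f,.105)),
("side",D(530,205),T(-f,f,.105)),("side",D(645,262),T(-f,-f,.105)),("side",D(678,185),T(f,-f,.105)),
("scene",S(134,77),H(0)),("side",D(617,65),H(0)),("scene",S(159,160),T(0,0,.157)),("side",D(613,127),T(0,0,.157))]
def W(p,l,x,y,w,a):
    l=l(a);c,s=np.cos(w),np.sin(w);return [x+c*l[0]-s*l[1],y+s*l[0]+c*l[1],l[2]]
def R(p): return np.concatenate([proj(c,W(p,l,*p))-q for c,q,l in obs])
if __name__=="__main__":
    r=least_squares(R,[.53,-.12,.2,.9],loss="soft_l1");print(r.x,np.degrees(r.x[2]));print(R(r.x).reshape(-1,2).round(1).tolist())
E
python3 fit.py
```

```text
[ 0.52948632 -0.11779008  0.25161066  1.02522671] 14.416228883049305
[[-4.0, -0.4], [-1.0, 2.1], [2.0, -2.7], [-0.6, -1.9], [-0.1, 0.8], [3.0, -2.7], [-0.4, 0.9], [2.1, 0.7], [1.9, -2.6], [1.0, -2.8], [-0.1, 3.2], [-3.0, 0.9], [1.0, -2.8], [-0.2, 0.2], [0.6, 0.1], [-0.3, -0.5], [0.6, 1.1]]
```

>>> send_rows:
  moves:
    - [[0,0,0,0,0,-3,1],[0,0,0,-3,-2.5,0,1],[0,0,0,-3,-2.5,0,1],[0,0,0,-3,-2.5,0,1],[0,0,0,-2.9,-2.6,0,1]]

```text
time_s: 1.2
position: [0.5231, -0.12, 0.2528]
tcp_rot: [[-0.001, 1.0, 0.001], [1.0, 0.001, -0.001], [-0.001, 0.001, -1.0]]
force: [0.1, -0.1, -0.2]
opening: 1.002
```

>>> send_rows:
  moves:
    - [[0,0,-7.2,0,0,0,1],[0,0,-7.2,0,0,0,1],[0,0,0,0,0,0,1],[0,0,0,0,0,0,1],[0,0,0,0,0,0,1]]

```text
time_s: 1.7
position: [0.5241, -0.1188, 0.2526]
tcp_rot: [[-0.247, 0.969, 0.0], [0.969, 0.247, -0.0], [-0.0, 0.0, -1.0]]
force: [-0.8, -0.0, -1.0]
opening: 1.004
```

Run:
```python
from h import *
s=readout.read_state();print(s["position"],s["tcp_rot"].round(3).tolist(),s["force"],s["joint_positions"].round(1))
im=capture("wrist");cv2.imwrite("pics/w1.png",im)
m=camera_model("wrist")
for t in ["clamp_handle","core_grip","jig"]:
    print(t,[(round(d["p"],2),np.round(d["location"],3).tolist()) for d in spot_in("wrist",t)[:3]])
w=np.radians(14.4)
for l in [(-.007,-.032,.211),(-.007,.032,.211),(0,0,.157)]:
    print(l,proj("wrist",[.5295+np.cos(w)*l[0]-np.sin(w)*l[1],-.1178+np.sin(w)*l[0]+np.cos(w)*l[1],l[2]],m))
print("cores",tri([("scene",(88,346)),("side",(517,340))]),tri([("scene",(127,312)),("side",(474,328))]))
```

```text
[ 0.52413922 -0.11875608  0.25256642] [[-0.247, 0.969, 0.0], [0.969, 0.247, -0.0], [-0.0, 0.0, -1.0]] [-0.84218127 -0.00716503 -0.95479542] [-24.7  21.4  92.6   0.   66.  -39. ]
clamp_handle [(0.81, [0.531, -0.112, 0.213]), (0.56, [0.534, -0.112, 0.16]), (0.32, [0.526, -0.101, 0.106])]
core_grip [(0.91, [0.456, -0.257, 0.042]), (0.83, [0.36, -0.119, 0.124]), (0.72, [0.323, -0.188, 0.113])]
jig [(0.69, [0.522, -0.097, 0.021])]
(-0.007, -0.032, 0.211) [316.64528611 328.75219376]
(-0.007, 0.032, 0.211) [316.22157518 219.99411141]
(0, 0, 0.157) [327.35055588 248.07086421]
cores [ 0.58452325 -0.32012377  0.13385335] [ 0.56016425 -0.26642094  0.13455314]
```

View pics/w1.png

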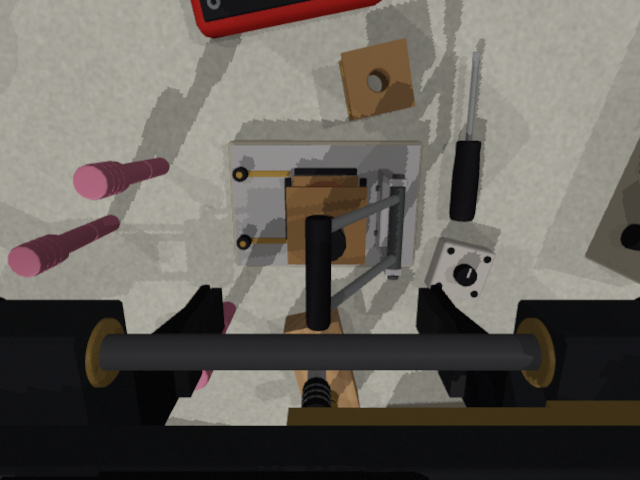

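>>> send_rows:
  moves:
    - [[0,0,0,0,-0.15,1.8,1],[0,0,0,0,0,1.8,1],[0,0,0,0,0,1.8,1],[0,0,0,0,0,0,1],[0,0,0,0,0,0,-1]]

```text
time_s: 2.4
position: [0.5226, -0.1193, 0.1986]
tcp_rot: [[-0.249, 0.969, -0.0], [0.969, 0.249, 0.0], [0.0, -0.0, -1.0]]
force: [0.6, 0.5, 0.6]
opening: 0.964
```

>>> send_rows:
  moves:
    - [[0,0,0,0,0,0,-1],[0,0,0,0,0,0,-1],[0,0,0,0,0,0,-1],[0,0,0,0,0,0,-1],[0,0,0,0,0,0,-1]]

```text
time_s: 2.9
position: [0.5226, -0.1194, 0.1988]
tcp_rot: [[-0.249, 0.969, 0.0], [0.969, 0.249, -0.0], [-0.0, 0.0, -1.0]]
force: [-0.2, -0.3, 0.6]
opening: 0.538
```

>>> send_rows:
  moves:
    - [[0,0,0,0,0,0,-1],[0,0,0,0,0,0,-1],[0,0,0,0,0,0,-1],[0,0,0,0,0,0,-1],[0,0,0,0,0,0,-1]]

```text
time_s: 3.4
position: [0.5232, -0.1192, 0.1985]
tcp_rot: [[-0.248, 0.969, 0.002], [0.969, 0.248, 0.0], [-0.0, 0.002, -1.0]]
force: [2.2, 1.2, -1.3]
opening: 0.148
```

Run:
```python
import numpy as np
a=np.linspace(1.02,0,16);P=np.c_[-.12*np.cos(a),.12*np.sin(a)]*100
print(np.c_[a[1:],np.diff(P,axis=0)[:,0],-np.diff(P,axis=0)[:,1]].round(2).tolist())
```

```text
[[0.95, -0.68, 0.45], [0.88, -0.65, 0.5], [0.82, -0.61, 0.54], [0.75, -0.57, 0.58], [0.68, -0.53, 0.62], [0.61, -0.49, 0.65], [0.54, -0.45, 0.68], [0.48, -0.4, 0.71], [0.41, -0.35, 0.74], [0.34, -0.3, 0.76], [0.27, -0.25, 0.78], [0.2, -0.19, 0.79], [0.14, -0.14, 0.8], [0.07, -0.08, 0.81], [0.0, -0.03, 0.82]]
```

>>> send_rows:
  moves:
    - [[0,0,0,0,-0.68,0.45,-1],[0,0,0,0,-0.65,0.5,-1],[0,0,0,0,-0.61,0.54,-1],[0,0,0,0,0,0,-1],[0,0,0,0,0,0,-1]]

```text
time_s: 3.9
position: [0.5062, -0.1236, 0.185]
tcp_rot: [[-0.247, 0.969, 0.007], [0.969, 0.247, 0.001], [-0.001, 0.006, -1.0]]
force: [3.6, 4.2, 4.9]
opening: 0.15
```

>>> send_rows:
  moves:
    - [[0,0,0,0,-0.57,0.58,-1],[0,0,0,0,-0.53,0.62,-1],[0,0,0,0,-0.49,0.65,-1],[0,0,0,0,-0.45,0.68,-1],[0,0,0,0,0,0,-1]]

```text
time_s: 4.4
position: [0.4857, -0.1288, 0.1592]
tcp_rot: [[-0.247, 0.969, 0.005], [0.969, 0.247, 0.0], [-0.001, 0.005, -1.0]]
force: [3.6, 3.2, 1.6]
opening: 0.15
```

>>> send_rows:
  moves:
    - [[0,0,0,0,-0.4,0.71,-1],[0,0,0,0,-0.35,0.74,-1],[0,0,0,0,-0.3,0.76,-1],[0,0,0,0,-0.25,0.78,-1],[0,0,0,0,0,0,-1]]

```text
time_s: 4.9
position: [0.4721, -0.1322, 0.1288]
tcp_rot: [[-0.248, 0.969, 0.002], [0.969, 0.248, 0.0], [-0.0, 0.002, -1.0]]
force: [2.2, 2.4, 0.5]
opening: 0.151
```

>>> send_rows:
  moves:
    - [[0,0,0,0,-0.19,0.79,-1],[0,0,0,0,-0.14,0.8,-1],[0,0,0,0,-0.08,0.8,-1],[0,0,0,0,0,0.4,-1],[0,0,0,0,0,0,-1]]

```text
time_s: 5.4
position: [0.4667, -0.1335, 0.1007]
tcp_rot: [[-0.249, 0.968, -0.001], [0.968, 0.249, -0.0], [0.0, -0.001, -1.0]]
force: [-1.7, -0.0, 2.6]
opening: 0.149
```

>>> send_rows:
  moves:
    - [[0,0,0,0,0,0.3,-1],[0,0,0,0,0,0.2,-1],[0,0,0,0,0,0.2,-1],[0,0,0,0,0,0,-1],[0,0,0,0,0,0,-1]]

```text
time_s: 5.9
position: [0.4663, -0.1336, 0.094]
tcp_rot: [[-0.25, 0.968, -0.002], [0.968, 0.25, -0.0], [0.0, -0.002, -1.0]]
force: [-3.2, -1.2, 7.1]
opening: 0.148
```

>>> send_rows:
  moves:
    - [[0,0,0,0,0,0.2,-1],[0,0,0,0,0,0.2,-1],[0,0,0,0,0,0,-1],[0,0,0,0,0,0,-1],[0,0,0,0,0,0,-1]]

```text
time_s: 6.4
position: [0.4662, -0.1336, 0.09]
tcp_rot: [[-0.25, 0.968, -0.002], [0.968, 0.25, -0.0], [0.0, -0.002, -1.0]]
force: [-4.5, -0.2, 7.2]
opening: 0.15
```

Run:
```python
from h import *
a=capture("scene")[170:370,150:310];b=capture("side")[230:390,300:440]
f=lambda i:cv2.resize(i,(390,500),interpolation=cv2.INTER_CUBIC)
cv2.imwrite("pics/c2.png",np.hstack([f(a),f(b)]))
```

```text
(no output)
```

View pics/c2.png

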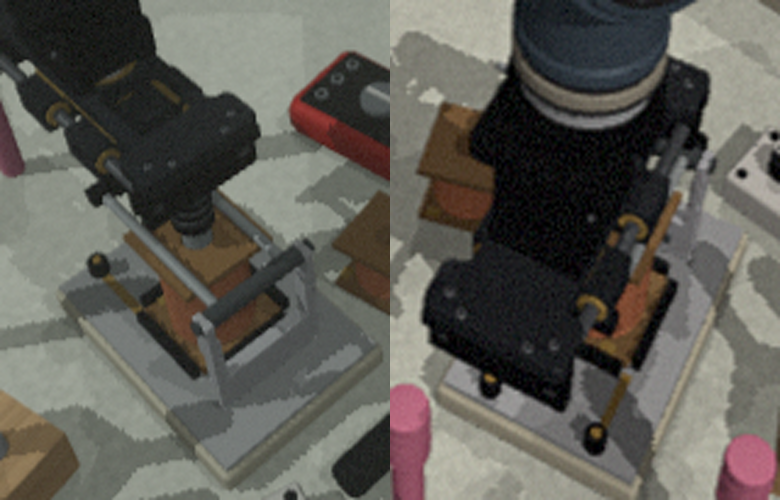

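>>> send_rows:
  moves:
    - [[0,0,0,0,0,0,-0.4],[0,0,0,0,0,0,-0.4],[0,0,0,0,0,0,-0.4],[0,0,0,0,0,-0.5,-0.4],[0,0,0,0,0,-1.5,-0.4]]

```text
time_s: 7.0
position: [0.4666, -0.133, 0.1089]
tcp_rot: [[-0.249, 0.969, -0.003], [0.969, 0.249, 0.002], [0.002, -0.002, -1.0]]
force: [-1.0, -0.2, 0.9]
opening: 0.297
```

>>> send_rows:
  moves:
    - [[0,0,0,0,0,-2.0,-0.4],[0,0,0,0,0,0,-1],[0,0,0,0,0,0,-1],[0,0,0,0,0,0,-1],[0,0,0,0,0,0,-1]]

```text
time_s: 7.5
position: [0.4669, -0.1332, 0.1288]
tcp_rot: [[-0.249, 0.969, -0.002], [0.969, 0.249, 0.001], [0.001, -0.001, -1.0]]
force: [0.3, 0.2, -0.6]
opening: 0.039
```

Now press on the handle top with closed fingers (expected top z ≈ 0.116 when closed).

>>> send_rows:
  moves:
    - [[0,0,0,0,0,0.7,-1],[0,0,0,0,0,0.3,-1],[0,0,0,0,0,0.3,-1],[0,0,0,0,0,0.2,-1],[0,0,0,0,0,0,-1]]

```text
time_s: 8.0
position: [0.4668, -0.1333, 0.1152]
tcp_rot: [[-0.249, 0.969, -0.001], [0.969, 0.249, 0.0], [0.001, -0.001, -1.0]]
force: [-1.9, 0.4, 9.8]
opening: 0.007
```

>>> send_rows:
  moves:
    - [[0,0,0,0,0,0.2,-1],[0,0,0,0,0,0.1,-1],[0,0,0,0,0,0,-1],[0,0,0,0,0,0,-1],[0,0,0,0,0,0,-1]]

```text
time_s: 8.5
position: [0.4668, -0.1333, 0.1147]
tcp_rot: [[-0.249, 0.968, -0.0], [0.968, 0.249, -0.001], [-0.001, -0.0, -1.0]]
force: [-6.6, 3.3, 31.6]
opening: 0.004
```

>>> send_rows:
  moves:
    - [[0,0,0,0,0,-2,-1],[0,0,0,0,0,-3.5,0.2],[0,0,0,0,0,-3.5,0.2],[0,0,0,0,3.2,0,0.2],[0,0,0,0,3.24,0,0.2]]

```text
time_s: 9.0
position: [0.5307, -0.1178, 0.203]
tcp_rot: [[-0.247, 0.969, 0.002], [0.969, 0.247, -0.001], [-0.002, 0.002, -1.0]]
force: [0.2, -1.5, -0.1]
opening: 0.285
```

Run:
```python
from h import *
s=readout.read_state();print(s["position"],s["opening"])
im=capture("wrist");cv2.imwrite("pics/w2.png",im);m=camera_model("wrist")
r=regions_of("wrist","core_grip")
for d in r[:4]:
    ys,xs=np.nonzero(d["mask"]);print(round(d["p"],2),xs.min(),xs.max(),ys.min(),ys.max())
J=lambda x,y,z:[.5293+.9686*x-.2487*y,-.1176+.2487*x+.9686*y,z]
for l in [(-.013,0,.157),(.013,0,.157),(0,-.013,.157),(0,.013,.157),(-.065,-.032,.109),(-.065,.032,.109),(-.032,.032,.105)]: print(l,proj("wrist",J(*l),m).round(1))
```

```text
[ 0.53071352 -0.11778177  0.20297315] 0.28484776603003276
0.96 0 85 224 286
0.91 10 140 159 212
0.76 294 339 229 288
(-0.013, 0, 0.157) [282.6 270.3]
(0.013, 0, 0.157) [329.  270.1]
(0, -0.013, 0.157) [306.  291.6]
(0, 0.013, 0.157) [305.5 248. ]
(-0.065, -0.032, 0.109) [215.  289.6]
(-0.065, 0.032, 0.109) [207.4 198.8]
(-0.032, 0.032, 0.105) [258.9 197.6]
```

View pics/w2.png

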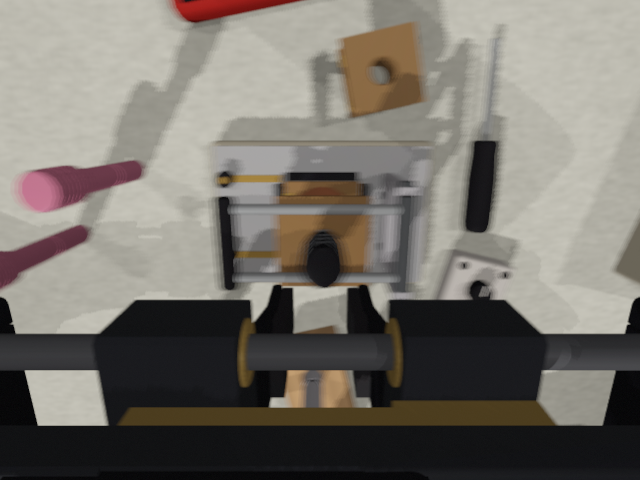

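>>> send_rows:
  moves:
    - [[0,0,0,0,0,0,0.2],[0,0,0,0,0,0,0.2],[0,0,0,0,0,0,0.2],[0,0,0,0,0,0,0.2],[0,0,0,0,0,0,0.2]]

```text
time_s: 9.6
position: [0.5293, -0.1177, 0.2015]
tcp_rot: [[-0.248, 0.969, -0.0], [0.969, 0.248, 0.0], [0.0, -0.0, -1.0]]
force: [0.6, 0.6, -0.5]
opening: 0.595
```

Run:
```python
from h import *
s=readout.read_state();print(s["position"],s["opening"])
im=capture("wrist");cv2.imwrite("pics/w3.png",im);m=camera_model("wrist")
for t in ["core_grip","clamp_handle","coil"]:
  for d in regions_of("wrist",t)[:4]:
    ys,xs=np.nonzero(d["mask"]);print(t,round(d["p"],2),xs.min(),xs.max(),ys.min(),ys.max())
J=lambda x,y,z:[.5293+.9686*x-.2487*y,-.1176+.2487*x+.9686*y,z]
for l in [(-.013,0,.157),(.013,0,.157),(0,-.013,.157),(0,.013,.157),(-.013,0,.119),(.013,0,.119),(-.065,-.032,.109),(-.065,.032,.109),(-.032,.032,.105),(.032,-.032,.105)]: print(l,proj("wrist",J(*l),m).round(1))
cv2.imwrite("pics/w3c.png",cv2.resize(im[130:310,190:450],None,fx=3,fy=3,interpolation=cv2.INTER_CUBIC))
```

```text
[ 0.5293298  -0.11766073  0.20151525] 0.5948326854581741
core_grip 0.84 12 143 162 212
core_grip 0.68 0 86 225 288
core_grip 0.6 297 342 231 290
clamp_handle 0.92 209 414 196 292
coil 0.98 271 367 182 287
coil 0.25 297 340 231 289
coil 0.17 461 498 39 233
(-0.013, 0, 0.157) [295.8 273.8]
(0.013, 0, 0.157) [342.3 273.7]
(0, -0.013, 0.157) [319.1 295.2]
(0, 0.013, 0.157) [319.  251.6]
(-0.013, 0, 0.119) [299.2 253.1]
(0.013, 0, 0.119) [339.1 253.1]
(-0.065, -0.032, 0.109) [226.2 292.5]
(-0.065, 0.032, 0.109) [219.6 201.8]
(-0.032, 0.032, 0.105) [270.8 200.7]
(0.032, -0.032, 0.105) [364.5 290.1]
```

View pics/w3c.png

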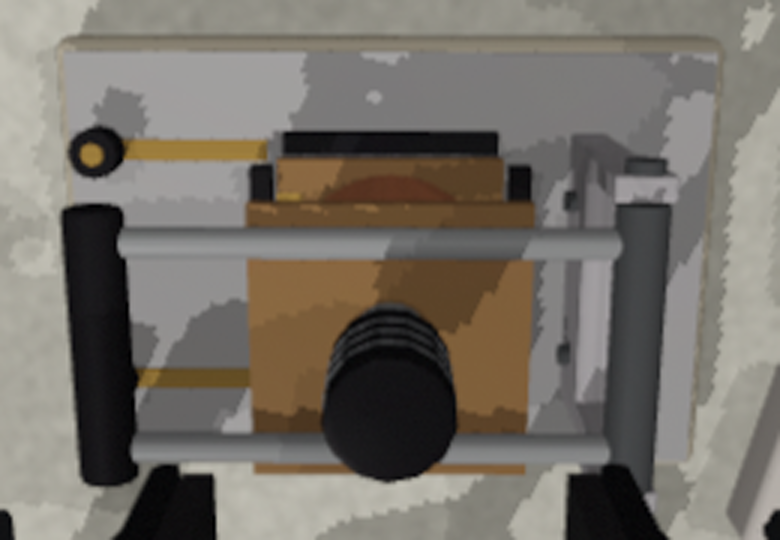

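>>> send_rows:
  moves:
    - [[0,0,0,0.2,0.03,2.5,0.2],[0,0,0,0,0,2.5,0.2],[0,0,0,0,0,2,0.2],[0,0,0,0,0,1,0.2],[0,0,0,0,0,0,0.2]]

```text
time_s: 10.3
position: [0.5287, -0.1151, 0.1203]
tcp_rot: [[-0.249, 0.969, -0.003], [0.969, 0.249, 0.001], [0.002, -0.002, -1.0]]
force: [-0.7, 0.2, -0.2]
opening: 0.601
```

>>> send_rows:
  moves:
    - [[0,0,0,0,0,0,0.2],[0,0,0,0,0,0,-1],[0,0,0,0,0,0,-1],[0,0,0,0,0,0,-1],[0,0,0,0,0,0,-1]]

```text
time_s: 10.8
position: [0.5298, -0.1155, 0.122]
tcp_rot: [[-0.249, 0.969, 0.001], [0.969, 0.249, -0.0], [-0.001, 0.001, -1.0]]
force: [0.0, -0.7, -0.2]
opening: 0.318
```

>>> send_rows:
  moves:
    - [[0,0,0,0,0,0,-1],[0,0,0,0,0,0,-1],[0,0,0,0,0,0,-1],[0,0,0,0,0,0,-1],[0,0,0,0,0,0,-1]]

```text
time_s: 11.3
position: [0.5295, -0.1156, 0.1219]
tcp_rot: [[-0.249, 0.969, -0.0], [0.969, 0.249, -0.0], [-0.0, -0.0, -1.0]]
force: [-2.8, -0.5, 5.2]
opening: 0.29
```

>>> send_rows:
  moves:
    - [[0,0,0,0,0,-0.3,-1],[0,0,0,0,0,-0.4,-1],[0,0,0,0,0,-0.3,-1],[0,0,0,0,0,0,-1],[0,0,0,0,0,0,-1]]

```text
time_s: 11.8
position: [0.5294, -0.1154, 0.1315]
tcp_rot: [[-0.249, 0.969, -0.0], [0.969, 0.249, 0.0], [0.0, -0.0, -1.0]]
force: [-0.5, 0.0, -0.9]
opening: 0.29
```

>>> send_rows:
  moves:
    - [[0,0,0,0,0,-0.7,-1],[0,0,0,0,0,-0.7,-1],[0,0,0,0,0,-0.7,-1],[0,0,0,0,0,-0.6,-1],[0,0,0,0,0,-0.4,-1]]

```text
time_s: 12.3
position: [0.5296, -0.1154, 0.1634]
tcp_rot: [[-0.249, 0.969, 0.001], [0.969, 0.249, -0.0], [-0.0, 0.0, -1.0]]
force: [0.0, -0.3, -3.5]
opening: 0.292
```

>>> send_rows:
  moves:
    - [[0,0,0,0,0,0,-1],[0,0,0,0,0,0,-1],[0,0,0,0,0,0,-1],[0,0,0,0,0,0,-1],[0,0,0,0,0,0,-1]]

```text
time_s: 12.8
position: [0.5296, -0.1154, 0.1624]
tcp_rot: [[-0.249, 0.969, -0.0], [0.969, 0.249, 0.0], [0.0, -0.0, -1.0]]
force: [-0.8, 0.2, -2.4]
opening: 0.293
```

Run:
```python
from h import *
s=readout.read_state();print(s["position"],s["opening"],s["force"],s["moment"])
a=capture("scene")[170:370,150:310];b=capture("side")[230:390,300:440]
f=lambda i:cv2.resize(i,(390,500),interpolation=cv2.INTER_CUBIC)
cv2.imwrite("pics/c3.png",np.hstack([f(a),f(b)]))
```

```text
[ 0.52961342 -0.1154483   0.16236201] 0.2926931682259463 [-0.78476012  0.23312999 -2.43351194] [-0.05837567  0.12656102 -0.04967256]
```

View pics/c3.png

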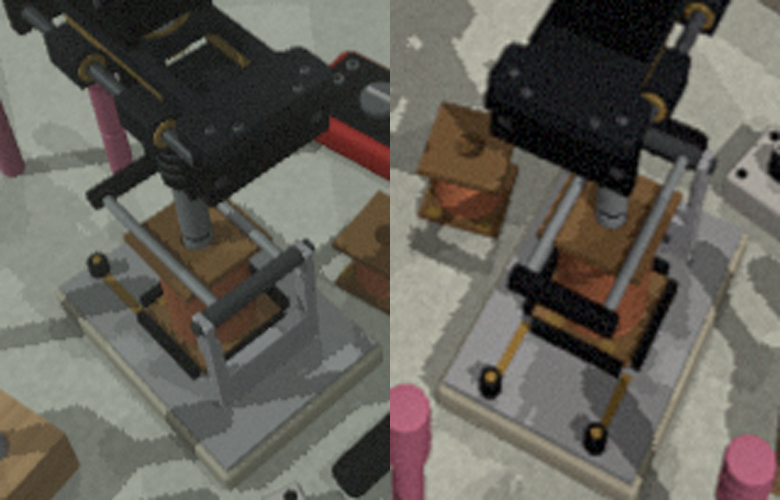

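```bash
python3 -c "
from rig import *
print(bot.hand_in())"
```

```text
the job is handed in; nothing more can be done
None
```

The clamp is down on the coil, and the core is held with its groove just above the top flange. I handed the job in at about 13 s of the 48 s; no verdict was reported.

- **Clamp:** I gripped the handle and followed its arc down. The fingers slipped on it near the end, so I closed them and pressed on top of the handle. It stopped firmly at z = 0.115 m under about 32 N; the closed position should put the top near 0.116 m. The core was still home at that point.
- **Core:** I gripped it by the black grip and drew it straight up. The tool rose 40.4 mm, which should put the groove's middle about 6 mm above the flange, if nothing slipped.
- **Final checks:** The force was about −2.4 N vertically, roughly the core's own weight, and under 1 N sideways, so it is not wedged. In both camera views the groove shows just above the flange, the clamp is level and the coil is seated. I did not measure the bystanders, but those in view look unmoved.
- **Disagreement:** The wrist camera put the jig about 2–3 mm further along its own y axis than my fit from the fixed cameras. I moved 2 mm that way before gripping.

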